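Open the push-top sherd bin on the pottery painter's bench

TASK

Open the yellow-lidded bin on the painting bench: with the fingertips press down gently, once, on the ribbed black pad at the front of its lid until the catch lets go, then take the hand away and see that the lid springs up and stays standing open. Do not push the raised lid down again, leave the blue-lidded bin alone and shut, and leave the jar, the bowls and the brush pot where they stand.

Things in the scene. Friction and masses are not known exactly. Their poses are not given: they have to be found in the camera images.
- yellow_bin: Bench bin with the yellow lid, fixed to the bench: light grey box 146 (its x) x 126 (its y) mm, 168 mm high without the lid. Origin: centre of the underside; its front looks along its own -x (roughly to the robot), the lid's hinge is along its rear (+x) top edge, parallel to its y.
- yellow_lid (a joint): Yellow lid's hinge angle, rad. 0 shut and latched, -0.045 pressed to its firm stop, 1.30 open against its stop, held by a spring. Push-push catch: pressed at the pad past -0.04 (5 mm; about 3.5 N) and let up, the lid springs open in about 1 s, following the finger with up to 3 N. Pressed less it stays latched; press again. Pushing the open lid fully down latches it shut.
- yellow_pad: Press pad on the yellow lid: black with grey ribs, 26 (x) x 40 (y) mm, raised 3 mm, its middle 27 mm behind the lid's front edge and 52 mm in front of the bin's centre. Origin: centre of its underside, on the lid's flat top, 180 mm above the bench when shut (pad top 183 mm). Moves with the lid; when shut x points to the hinge, z up. The lid is a flat cap 152 x 134 mm.
- yellow_lid_hinge (a point): Middle of the yellow lid's hinge axis, 73 mm behind the bin's centre, 168 mm above the bench; the pad lies 125 mm from it, the front edge 152 mm. The open lid stands up to about 320 mm above the bench.
- blue_bin: The same bin with a blue lid, fixed to the bench, to be left shut. Origin and axes as for the yellow one.
- blue_lid (a joint): Hinge angle of the blue lid in rad, same meaning; must stay at 0.
- colour_jar: Turquoise jar with white cap, 54 mm across, 62 mm high, loose, standing beyond the bins. Origin: centre of its underside.
- bowl_pair: Two cream bowls with black decoration set mouth to mouth, 140 mm across, 105 mm high, loose, standing in a row with the two bins. Origin: centre of the underside.
- brush_pot: Blue ceramic pot 80 mm across, 85 mm high, with brushes standing up to about 205 mm, loose, standing beyond the bins. Origin: centre of the underside.

How it is judged:
On the way, in this order (a step that is already met when the one before it is completed fails the run):
1. the fingers on its pad press the yellow lid down (value of joint yellow_lid below -0.03 rad and contact force between the fingers and yellow_pad above 1 N), for 0.05 s.
2. the yellow lid has sprung open and stays open for a second (value of joint yellow_lid above 1.2 rad), for 1 s.
At the end, for the whole second after the job is handed in: the yellow lid stands open (above 1.2 rad) by itself, the blue lid is shut (within 0.03 rad), and jar, bowls and brush pot are within 15 mm of where they were (value of joint yellow_lid above 1.2 rad and value of joint blue_lid between -0.015 and 0.03 rad and distance of each of colour_jar, bowl_pair, brush_pot from where it was at the start of the episode below 0.015 m); the robot touches nothing.
It fails at once if the yellow lid, once sprung up, is pushed back down (closing faster than 0.3 rad/s while 0.06 to 1.1 rad open) (value of joint yellow_lid between 0.06 and 1.1 rad and velocity of joint yellow_lid below -0.3 rad/s).
It fails at once if the yellow lid is pressed with more than 70 N (contact force between the fingers and yellow_lid above 70 N).
It fails at once if the blue lid is pressed or opened (value of joint blue_lid below -0.015 rad or value of joint blue_lid above 0.03 rad).
It fails at once if jar, bowls or brush pot moved more than 20 mm or lifted (distance of any of colour_jar, bowl_pair, brush_pot from where it was at the start of the episode above 0.02 m).
It also fails if it takes over 38 s, if anything falls off the work surface, if the arm or the gripper's body presses on something with over 40 N, if the wrist force passes 120 N, or if a joint passes its speed limit or range.

ROBOT

A 7-joint arm with a two-finger parallel gripper is mounted at the origin on the work surface. World frame = base frame: x ahead of the robot, y to its left, z up, the work surface at z = 0. Lengths are in m, angles in rad, forces in N, time in s.
With the tool pointing down it reaches from about 0.4 to 0.85 m from the base axis. Payload 4.5 kg.
Tool frame: the origin (TCP) lies midway between the tips of the shut fingers; the grasp point (between the pads) lies 19 mm behind it; z points along the fingers, y is the direction in which the jaws open and shut (so a half turn about z gives the same grasp; the last joint's range is limited). The gripper opens to 88 mm and grips with 3 to 60 N. Pads are 18 mm wide; open, the fingers measure 123 mm over their backs; the gripper's body (75 mm by 187 mm) begins 45 mm behind the grasp point.
Start: joints at [-1.166, 0.689, -0.195, 1.565, 0.157, 0.902, -0.215], TCP at [0.226, 0.583, 0.239] pointing down, gripper open.
Joint ranges: [-3.01, 3.01], [-0.46, 2.08], [-1.47, 1.51], [0.13, 2.56], [-1, 4.14], [0.04, 2.09], [-2.66, 2.66]. Speed limits (rad/s): [2.57, 2.57, 3.14, 3.14, 3.14, 3.14, 3.14].

INTERFACE

Orientations are given as a unit quaternion [x, y, z, w].
In Python, from plant import get_state, snapshot, finish_job, find_in gives the robot as it stands.
- The arm moves only by the shell command python3 -m creep 'ROWS' [OPENING] [FORCE]. ROWS is JSON, one flat list of numbers, 6 for each row, row after row: the shift along the tool's x, y, z in mm, then the turn, a rotation vector about the tool's x, y, z in degrees. In form: [tx, ty, tz, wx, wy, wz, tx, ty, tz, wx, wy, wz, ...]. A call has 1 to 5 rows; each row shifts and turns the pose as measured when the row begins, along the tool's axes as they then stand; what a row does not reach is not made up. A row lasts 1/12 s, in which the tool goes at most 41.7 mm and 7.16 degrees, less where a joint would pass 70% of its speed; a pose out of reach is approached as far as the arm can. A call is refused whole if a number of a shift passes 41.7 or a number of a turn 7.16, either way. A call with a gripper value outside its range is refused whole. OPENING is the finger opening in mm, from 0 to 88.1, set as the call begins (- or left out, the last holds). The fingers move at their own pace and stop on an object; FORCE is the grip in N (left out, the last holds). Time passes only in rows, so rows that do not move let the fingers close. It gives the time, the measured TCP pose, the force and the opening at its end, in the units of the state.
- get_state(): the state, without advancing time (a new reading comes with each control period).
- snapshot(name): name is "scene" or "top"; returns a dict with "color" (480x640x3 uint8, red, green, blue), "intrinsics" (3x3 intrinsics, pixels), "extrinsics" (4x4, takes a point from world to camera coordinates). Camera axes: x right, y down, z forward; pixel columns grow to the right and rows downward; lengths in m; the calibration is good to about 2 mm. A picture is of the moment at which its call begins. There is no depth.
- finish_job(): hands the job in, once; it reports no verdict.
Trained networks look in the newest picture that a camera, given by its name, has taken for a name from the list of things; names that differ only in an ending like _2 or _b are one class to them, and where a whole thing is asked for, a point or a joint stands for the part that bears it (a point fixed in the world has none). Each returns a list of dicts, best first, with "score" (0 to 1); they miss things now and then, are a little off and sometimes report something else, mostly with a low value. They report only what shows in the picture. A call takes as long as a camera call.
- find_in(thing, camera): "xy" ([column, row] in pixels, amid what is visible of it).
The state is a dict: "clock": time; "q": joint angles; "qd": joint speeds; "joint_torque": joint torques, N m; "tool_pos": TCP position; "eef_rot": TCP orientation; "contact_force": force on the tool from outside, world axes, zero at the start; "moment": the same for the moment, N m; "opening": opening from 0.0 (shut) to 1.0 (fully open).
Only numpy, scipy, OpenCV 4.12 (cv2) and the standard library are available. Lean on these libraries where they do the work, as an engineer would, in place of code of your own. Each camera call takes 0.05 s, during which the arm holds its last target.

## Working session

There is one attempt and no reset: what is moved stays moved. The work goes in short steps, Python scripts to look and compute and a shell command to move; the robot and the scene stay as the last step left them, time stands still between calls to the robot, and variables do not carry over. Pictures are saved under pics/ and viewed, and the job is handed in when it is done.

```bash
mkdir -p pics; cat > h.py <<'E'
import numpy as np,cv2
from plant import get_state,snapshot,finish_job,find_in
from scipy.spatial.transform import Rotation as R
def save(s,n): cv2.imwrite(f'pics/{n}.png',cv2.cvtColor(s['color'],cv2.COLOR_RGB2BGR))
def ray(s,uv,z):
    K=np.array(s['intrinsics']);E=np.array(s['extrinsics']);d=np.linalg.inv(K)@[uv[0],uv[1],1]
    d=E[:3,:3].T@d;c=-E[:3,:3].T@E[:3,3];return c+d*(z-c[2])/d[2]
def proj(s,p):
    K=np.array(s['intrinsics']);E=np.array(s['extrinsics']);q=K@(E[:3,:3]@np.array(p)+E[:3,3]);return q[:2]/q[2]
E
python3 - <<'E'
from h import *
Z={'yellow_pad':.183,'yellow_bin':.1,'yellow_lid':.18,'blue_bin':.1,'blue_lid':.18,'colour_jar':.03,'bowl_pair':.05,'brush_pot':.1}
for c in('scene','top'):
    s=snapshot(c);save(s,c+'0')
    for t in Z:
        for r in find_in(t,c)[:2]: print(c,t,np.round(r['xy']),round(r['score'],2),np.round(ray(s,r['xy'],Z[t]),3))
g=get_state();print(g['clock'],g['tool_pos'],R.from_quat(g['eef_rot']).as_matrix().round(3))
E
```

```text
scene yellow_pad [314. 191.] 0.69 [0.511 0.019 0.183]
scene yellow_bin [303. 228.] 0.83 [ 0.552 -0.012  0.1  ]
scene yellow_bin [315. 190.] 0.29 [0.419 0.028 0.1  ]
scene yellow_lid [305. 207.] 0.6 [ 0.562 -0.006  0.18 ]
scene blue_bin [442. 216.] 0.68 [0.546 0.339 0.1  ]
scene blue_lid [446. 199.] 0.96 [0.568 0.328 0.18 ]
scene colour_jar [287. 314.] 0.67 [ 0.753 -0.067  0.03 ]
scene colour_jar [314. 190.] 0.5 [0.345 0.032 0.03 ]
scene bowl_pair [183. 230.] 0.96 [ 0.482 -0.323  0.05 ]
scene brush_pot [374. 301.] 0.98 [0.785 0.126 0.1  ]
top yellow_pad [319. 288.] 0.79 [0.507 0.017 0.183]
top yellow_pad [150. 262.] 0.5 [0.552 0.313 0.183]
top yellow_bin [334. 268.] 0.58 [ 0.553 -0.012  0.1  ]
top yellow_lid [327. 269.] 0.85 [0.541 0.002 0.18 ]
top blue_bin [151. 261.] 0.74 [0.563 0.34  0.1  ]
top blue_lid [141. 264.] 0.8 [0.548 0.33  0.18 ]
top colour_jar [359. 179.] 0.9 [ 0.75  -0.066  0.03 ]
top bowl_pair [488. 306.] 0.98 [ 0.482 -0.322  0.05 ]
top brush_pot [266. 171.] 0.74 [0.745 0.123 0.1  ]
0.9 [0.22648407 0.58256186 0.23875653] [[-0.932  0.362  0.   ]
 [ 0.362  0.932  0.   ]
 [-0.     0.    -1.   ]]
```

View pics/scene0.png

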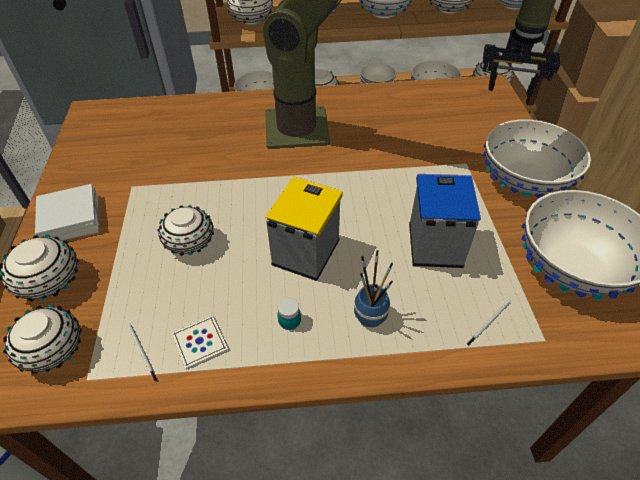

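View pics/top0.png

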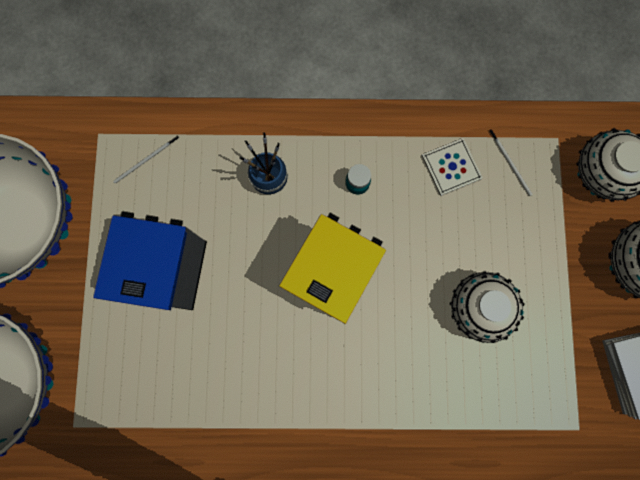

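```bash
python3 - <<'E'
from h import *
s=snapshot('top');im=s['color']
hsv=cv2.cvtColor(im,cv2.COLOR_RGB2HSV)
m=((hsv[...,0]>20)&(hsv[...,0]<35)&(hsv[...,1]>180)&(hsv[...,2]>120)).astype('uint8')
c=max(cv2.findContours(m,0,2)[0],key=cv2.contourArea)
q=cv2.boxPoints(cv2.minAreaRect(c));W=np.array([ray(s,p,.18) for p in q]);print(q.round(),W.round(3))
print([np.linalg.norm(W[i]-W[i-1]).round(4) for i in range(4)])
W=W[np.argsort(W[:,0])]
# hole = pad
f=cv2.drawContours(np.zeros_like(m),[c],-1,1,-1);h=cv2.morphologyEx(f&(1-m),cv2.MORPH_OPEN,np.ones((3,3)))
h=max(cv2.findContours(h,0,2)[0],key=cv2.contourArea);r=cv2.minAreaRect(h);print('pad',r,ray(s,r[0],.183))
lc=W.mean(0);pad=ray(s,r[0],.183);print('lid c',lc,'pad-lid yaw',np.degrees(np.arctan2(*(lc-pad)[[1,0]])),np.linalg.norm((lc-pad)[:2]))
Q=np.array([ray(s,p,.18)for p in q])
for i in range(4): d=Q[i]-Q[i-1];print('edge yaw',np.degrees(np.arctan2(d[1],d[0])))
E
```

```text
[[279. 286.]
 [320. 212.]
 [386. 250.]
 [345. 323.]] [[ 0.511  0.087  0.18 ]
 [ 0.643  0.015  0.18 ]
 [ 0.576 -0.102  0.18 ]
 [ 0.447 -0.029  0.18 ]]
[np.float64(0.1318), np.float64(0.1502), np.float64(0.1351), np.float64(0.1485)]
pad ((318.9846496582031, 290.77691650390625), (23.318527221679688, 15.256270408630371), 29.74488067626953) [0.50261525 0.01640517 0.183     ]
lid c [ 0.54453523 -0.00736204  0.18      ] pad-lid yaw -29.551768205735375 0.048188844972694
edge yaw 61.08443004752815
edge yaw -28.462087406696092
edge yaw -119.63109645047834
edge yaw 150.27598991555357
```

```bash
python3 -m creep '[-10,-8,0,0,0,4,-24,-20,0,0,0,4,-28,-25,0,0,0,0,-28,-25,0,0,0,0,-28,-25,0,0,0,0]' 0 20
cat > t.py <<'E'
from h import *
import sys
g=get_state();Rm=R.from_quat(g['eef_rot']).as_matrix();p=np.array([.502,.0165,.183])
p=p+np.array([0,0,float(sys.argv[1])])
print('t',round(g['clock'],2),'pos',np.round(g['tool_pos'],4),'yaw y',np.degrees(np.arctan2(Rm[1,1],Rm[0,1])).round(1),'tilt',Rm[:,2].round(3))
print('need mm tool',((Rm.T@(p-g['tool_pos']))*1000).round(1),'F',np.round(g['contact_force'],2),'op',g['opening'])
E
python3 t.py .056
```

```text
clock: 1.37
tool_pos: [0.278, 0.4422, 0.2374]
eef_rot: [0.249, 0.968, 0.005, -0.003]
contact_force: [0.7, -0.3, 0.4]
opening: 0.647
t 1.37 pos [0.278  0.4422 0.2374] yaw y 61.1 tilt [-0.003  0.012 -1.   ]
need mm tool [-401.6 -264.8   -7.4] F [ 0.65 -0.34  0.39] op 0.6473678955786382
```

```bash
python3 -m creep '[-34,-22,0,0,0,0,-34,-22,0,0,0,0,-34,-22,0,0,0,0,-34,-22,0,0,0,0,-34,-22,0,0,0,0]' >/dev/null; python3 t.py .056
python3 -m creep '[-34,-22,0,0,0,0,-34,-22,0,0,0,0,-34,-22,0,0,0,0,-20,-14,0,0,0,0,0,0,0,0,0,0]' >/dev/null; python3 t.py .056
```

```text
t 1.78 pos [0.3749 0.2579 0.236 ] yaw y 61.5 tilt [-0.002  0.014 -1.   ]
need mm tool [-226.8 -151.6   -6.7] F [ 1.28  0.01 -0.8 ] op 0.26595177399147646
t 2.2 pos [0.4497 0.1156 0.2349] yaw y 60.8 tilt [ 0.003  0.011 -1.   ]
need mm tool [-94.1 -60.9  -5. ] F [ 0.49 -0.09 -0.28] op 0.005322756770208682
```

```bash
python3 -m creep '[-34,-22,0,0,0,0,-34,-22,0,0,0,0,-30,-20,0,0.5,0,0,-10,-6,0,0,0,0,0,0,0,0,0,0]' >/dev/null; python3 t.py .03
python3 - <<'E'
from h import *
g=get_state()
for c in('scene','top'):
    s=snapshot(c);save(s,c+'1');print(c,[(np.round(r['xy']),round(r['score'],2)) for r in find_in('yellow_pad',c)[:2]],proj(s,[.502,.0165,.183]),proj(s,g['tool_pos']))
    u,v=proj(s,[.502,.0165,.183]).astype(int);a=s['color'][v-75:v+75,u-100:u+100]
    cv2.imwrite(f'pics/{c}1z.png',cv2.cvtColor(cv2.resize(a,None,fx=4,fy=4,interpolation=2),cv2.COLOR_RGB2BGR))
E
```

```text
t 2.62 pos [0.5107 0.0051 0.2345] yaw y 61.0 tilt [ 0.002  0.006 -1.   ]
need mm tool [13.1  5.6 21.5] F [-0.52  0.59  1.05] op 0.00490080084043298
scene [(array([315., 189.]), 0.58)] [312.2433516  188.21227045] [307.2754331  174.73116709]
top [] [318.92728452 291.1307715 ] [325.64961649 283.7129233 ]
```

View pics/scene1z.png

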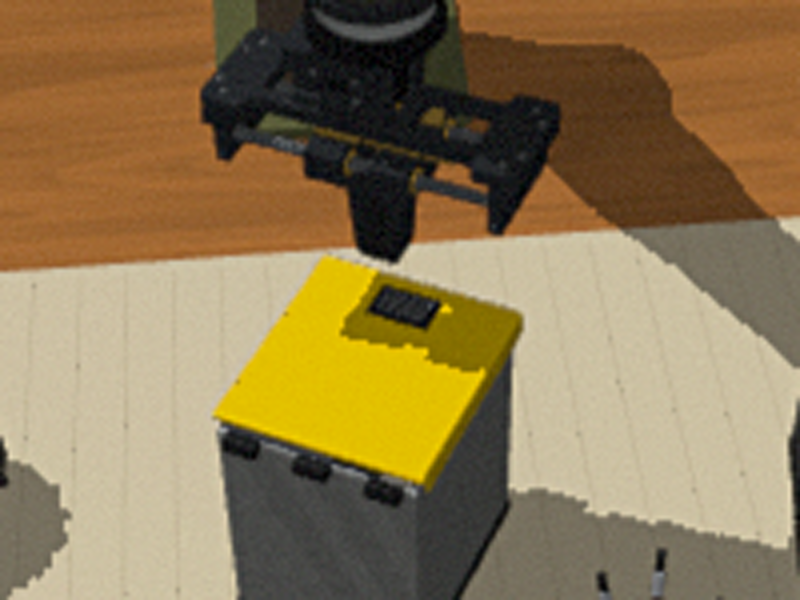

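View pics/top1z.png

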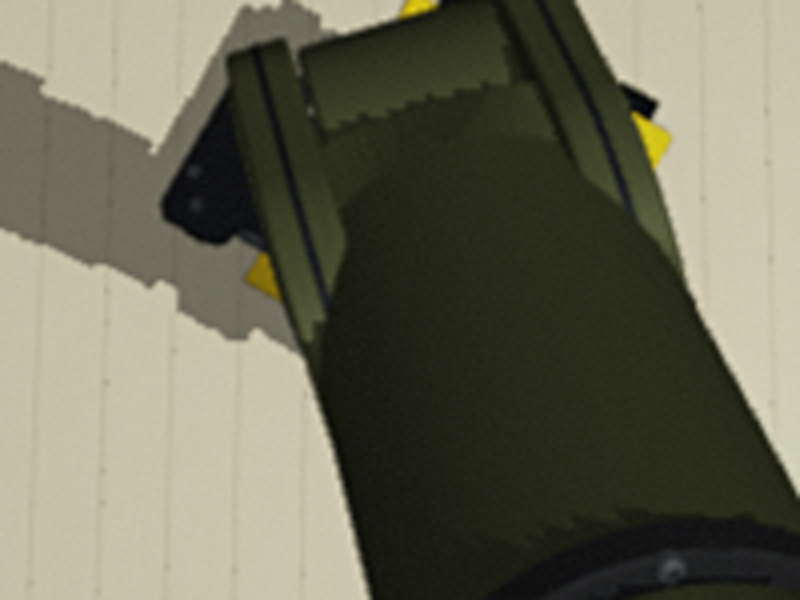

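Scene view: gripper shut above the lid, pad at about (313.4, 189.6), 1–2 px from my projection, so I'll use x≈0.504. The arm hides the pad in the top view.

```bash
sed -i 's/\.502/.504/' t.py; python3 t.py .02; python3 -m creep '[10,5,10,0,0,0,4,2,8,0,0,0,0,0,0,0,0,0,0,0,0,0,0,0]' ; python3 t.py .02
```

```text
t 2.82 pos [0.5086 0.0097 0.2346] yaw y 61.4 tilt [ 0.     0.008 -1.   ]
need mm tool [ 7.2  3.5 31.6] F [-0.3  -0.08 -0.13] op 0.005720187731096143
clock: 3.15
tool_pos: [0.4968, 0.0313, 0.2172]
eef_rot: [0.241, 0.971, 0.005, -0.001]
contact_force: [-0.9, -0.6, -0.1]
opening: 0.005
t 3.15 pos [0.4968 0.0313 0.2172] yaw y 62.1 tilt [-0.     0.011 -1.   ]
need mm tool [-13.3  -9.9  14.1] F [-0.89 -0.58 -0.11] op 0.005490925651241526
```

```bash
python3 -m creep '[0,0,0,0,0,0,0,0,0,0,0,0,0,0,0,0,0,0]' >/dev/null; python3 t.py .02;python3 -m creep '[-6,-4,0,0.5,0,-1]' >/dev/null; python3 t.py .02;python3 -m creep '[0,0,0,0,0,0,0,0,0,0,0,0]' >/dev/null; python3 t.py .02
```

```text
t 3.4 pos [0.4967 0.0337 0.2183] yaw y 62.4 tilt [ 0.001  0.012 -1.   ]
need mm tool [-14.5 -12.   15.1] F [0.47 0.01 1.16] op 0.0017411126422860802
t 3.48 pos [0.4997 0.0281 0.2186] yaw y 63.5 tilt [-0.004  0.005 -1.   ]
need mm tool [-9.1 -8.5 15.5] F [ 0.33  0.78 -0.26] op 0.011065626624888896
t 3.65 pos [0.5012 0.0264 0.219 ] yaw y 63.4 tilt [-0.002  0.003 -1.   ]
need mm tool [-6.9 -7.7 15.9] F [-1.96 -0.69 -0.9 ] op 0.0034224025615267125
```

```bash
python3 -m creep '[-4,-5,3,0,0,2,0,0,0,0,0,0]' >/dev/null; python3 t.py .02;python3 -m creep '[-2,-2,2,0,0,0,0,0,0,0,0,0]' >/dev/null; python3 t.py .02; python3 -m creep '[0,0,0,0,0,0,0,0,0,0,0,0]' >/dev/null; python3 t.py .02
```

```text
t 3.82 pos [0.5031 0.019  0.2159] yaw y 61.2 tilt [-0.001  0.003 -1.   ]
need mm tool [-2.  -1.8 12.9] F [ 0.82 -1.55 -0.43] op 0.005063847988743735
t 3.98 pos [0.504  0.0152 0.2134] yaw y 61.1 tilt [-0.002  0.003 -1.   ]
need mm tool [ 0.5  1.1 10.5] F [ 0.09  0.6  -0.48] op 0.007297997169783526
t 4.15 pos [0.5038 0.0149 0.2132] yaw y 61.1 tilt [-0.002  0.003 -1.   ]
need mm tool [ 0.6  1.5 10.2] F [ 0.37 -0.42  0.21] op 0.0073403482811529785
```

```bash
python3 -m creep '[0,1,10,0,0,0,0,0,8,0,0,0,0,0,3,0,0,0,0,0,0,0,0,0]' >/dev/null; python3 t.py 0;python3 - <<'E'
from h import *
s=snapshot('scene');a=s['color'][115:265,215:415]
cv2.imwrite('pics/s2.png',cv2.cvtColor(cv2.resize(a,None,fx=4,fy=4,interpolation=2),cv2.COLOR_RGB2BGR))
E
```

```text
t 4.48 pos [0.5045 0.0163 0.1915] yaw y 61.1 tilt [-0.001  0.003 -1.   ]
need mm tool [ 0.5 -0.   8.5] F [-0.67  0.68 -0.55] op 0.001280096809765628
```

View pics/s2.png

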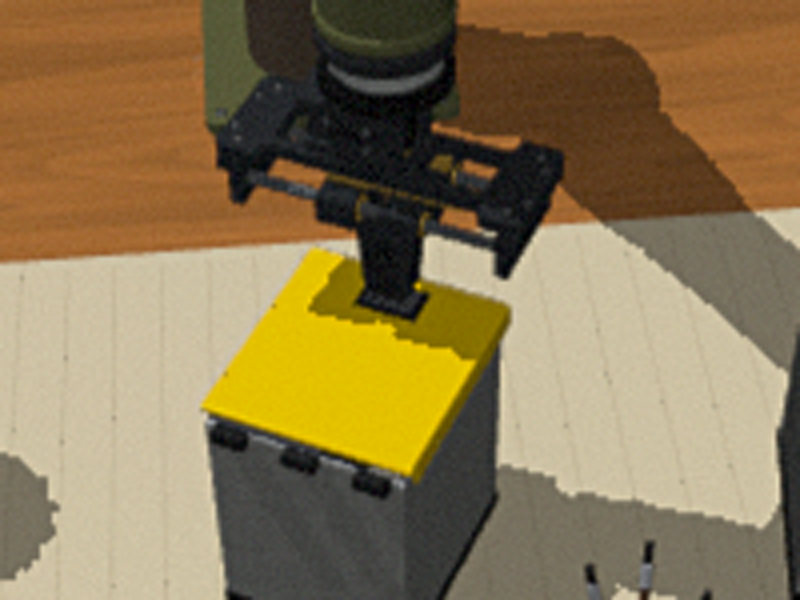

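The fingertips at about (392, 295) in the zoom sit right over the pad. Pressing in small steps.

```bash
python3 -m creep '[0,0,3,0,0,0,0,0,3,0,0,0,0,0,0,0,0,0]' >/dev/null; python3 t.py 0;python3 -m creep '[0,0,2,0,0,0,0,0,0,0,0,0]'>/dev/null; python3 t.py 0
```

```text
t 4.78 pos [0.5049 0.0164 0.1858] yaw y 61.1 tilt [-0.     0.003 -1.   ]
need mm tool [ 0.8 -0.4  2.8] F [ 0.68 -0.54 -1.02] op 0.005869846936645575
t 4.95 pos [0.5052 0.0165 0.1838] yaw y 61.1 tilt [ 0.001  0.003 -1.   ]
need mm tool [ 1.  -0.6  0.8] F [-0.02 -0.16 -0.09] op 0.007513848509039364
```

```bash
python3 -m creep '[0,0,2,0,0,0,0,0,3,0,0,0]' >/dev/null; python3 t.py 0;python3 -m creep '[0,0,2,0,0,0]'>/dev/null; python3 t.py 0
```

```text
t 5.12 pos [0.505  0.0167 0.1793] yaw y 61.1 tilt [ 0.001  0.003 -1.   ]
need mm tool [ 0.7 -0.6 -3.7] F [-1.86  0.8   4.65] op 0.0035401904919165963
t 5.2 pos [0.5048 0.0168 0.1774] yaw y 61.1 tilt [ 0.001  0.003 -1.   ]
need mm tool [ 0.6 -0.7 -5.6] F [-4.09 -0.88 16.93] op 0.0050158714543818905
```

```bash
python3 -m creep '[0,0,1,0,0,0]'>/dev/null; python3 t.py 0; python3 -m creep '[0,0,-8,0,0,0,6,0,-12,0,0,0,20,0,-20,0,0,0,36,0,-16,0,0,0,38,0,-14,0,0,0]'>/dev/null; python3 t.py 0;python3 -m creep '[38,0,-14,0,0,0,36,0,-14,0,0,0,20,0,-8,0,0,0,0,0,0,0,0,0,0,0,0,0,0,0]'>/dev/null; python3 t.py 0
python3 - <<'E'
from h import *
s=snapshot('scene');save(s,'s3')
E
```

```text
t 5.28 pos [0.5049 0.0168 0.1772] yaw y 61.1 tilt [ 0.001  0.003 -1.   ]
need mm tool [ 0.6 -0.7 -5.8] F [-4.96 -1.03 20.43] op 0.0037060475752340736
t 5.7 pos [0.4212 0.0629 0.2483] yaw y 60.5 tilt [ 0.007  0.003 -1.   ]
need mm tool [-94.6   0.   65.8] F [-0.59  0.8   0.96] op 0.003622751109668538
t 6.12 pos [0.3281 0.1134 0.2888] yaw y 61.0 tilt [ 0.01   0.004 -1.   ]
need mm tool [-200.    -0.3  107.3] F [ 1.05  0.13 -0.54] op 0.0062350529367202825
```

View pics/s3.png

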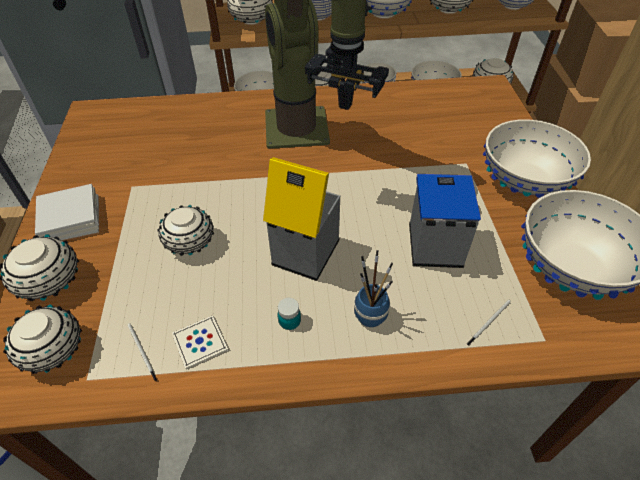

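The lid is swinging up (pad at (295,178)) and the hand is clear. I'll wait for it to settle and stay open.

```bash
for i in 1 2 3 4 5; do python3 -m creep '[0,0,0,0,0,0,0,0,0,0,0,0,0,0,0,0,0,0,0,0,0,0,0,0,0,0,0,0,0,0]'>/dev/null; done; python3 t.py 0
python3 - <<'E'
from h import *
Z={'colour_jar':.03,'bowl_pair':.05,'brush_pot':.1,'blue_lid':.18}
for c in('scene','top'):
    s=snapshot(c);save(s,c+'4')
    for t in Z:
        for r in find_in(t,c)[:1]: print(c,t,np.round(r['xy']),round(r['score'],2))
s=snapshot('scene')
L=np.array([.54453523,-.00736204]);d=np.array([np.cos(np.radians(-29.3)),np.sin(np.radians(-29.3))])
# hinge at bin centre+73mm; pad radius 125, offset 12..15 above hinge plane
bc=np.array([.504,.0165])+.052*d
for a in(0.9,1.1,1.2,1.3):
    x=.073-.125*np.cos(a)+.015*np.sin(a);z=.168+.125*np.sin(a)+.015*np.cos(a)
    print(a,proj(s,[*(bc+x*d),z]).round(1))
E
```

```text
t 8.25 pos [0.3321 0.1107 0.2867] yaw y 60.4 tilt [ 0.007  0.003 -1.   ]
need mm tool [-195.5    2.3  104.6] F [-0.4   0.04  0.01] op 0.006179171677183317
scene colour_jar [288. 315.] 0.87
scene bowl_pair [186. 228.] 0.7
scene brush_pot [373. 302.] 0.94
scene blue_lid [446. 199.] 0.75
top colour_jar [359. 179.] 0.84
top bowl_pair [484. 304.] 0.83
top brush_pot [264. 170.] 0.58
top blue_lid [139. 263.] 0.92
0.9 [300.4 174.7]
1.1 [295.7 177.2]
1.2 [293.2 179.4]
1.3 [290.6 182.1]
```

View pics/scene4.png

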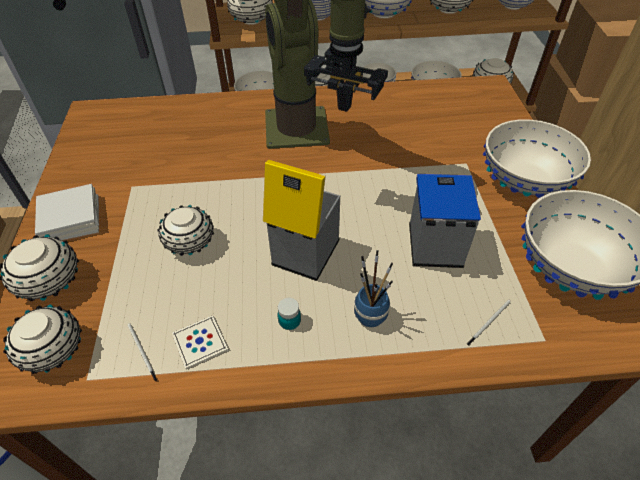

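View pics/top4.png

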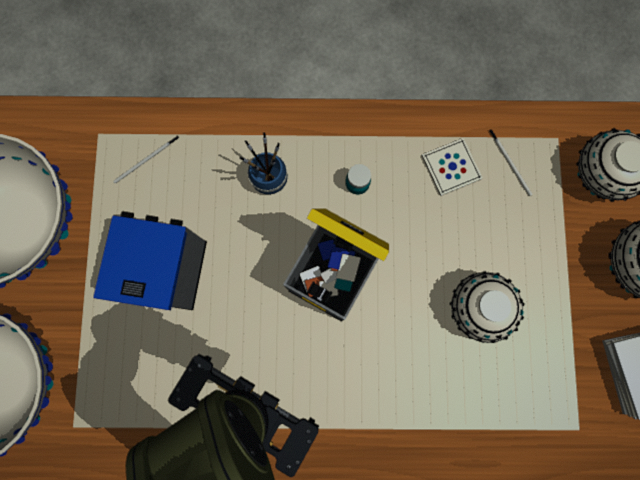

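The lid stands open: the pad is at (291.5,183) in the scene view, matching the 1.3 rad prediction (290.6,182.1). The top view shows into the bin, the blue lid shut and the loose things in place. I'll wait a bit longer, then hand in.

```bash
for i in 1 2 3; do python3 -m creep '[0,0,0,0,0,0,0,0,0,0,0,0,0,0,0,0,0,0,0,0,0,0,0,0,0,0,0,0,0,0]'>/dev/null; done; python3 t.py 0
python3 -c "
from h import *
save(snapshot('scene'),'s5')
a,b=cv2.imread('pics/scene4.png'),cv2.imread('pics/s5.png');print('moved px',(cv2.absdiff(a,b)[150:400].max(2)>60).sum())
print(finish_job())"
```

```text
t 10.05 pos [0.3321 0.1107 0.2867] yaw y 60.4 tilt [ 0.007  0.003 -1.   ]
need mm tool [-195.5    2.3  104.6] F [ 0.83 -0.59  0.56] op 0.006705607215461684
moved px 0
the job is handed in; nothing more can be done
None
```

The yellow-lidded bin is open. I pressed its pad once with the shut fingertips, going down about 5.7 mm to the firm stop at about 20 N. I then took the hand up and back towards the robot, and handed the job in at about 10 s of the 38 s allowed.

- **Yellow lid:** the pad showed in the scene picture within about 1 px of where a lid open at 1.3 rad would put it. A second picture 1.8 s later showed no change.
- **Blue lid, jar, bowls and brush pot:** the pictures show the blue lid shut and the rest in place. The networks' positions match those at the start to within about 4 px. The largest difference was on the bowls, and by eye they had not moved.
- **Robot:** the measured force at the end was only sensor noise, so the hand was touching nothing.
- **Disagreements:** the two cameras differed by a few mm on the pad's position, so I took a value between them. The arm also overshot once while I was lining up above the pad, which I corrected before going down.

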